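# Seat the board carrier on the test fixture's dowels and clamp it

## Robot

A 6-joint arm with a two-finger parallel gripper is mounted at the origin on a cart in front of the work surface, level with it; the furniture and walls round the work are solid. World frame = base frame: x ahead of the robot, y to its left, z up, the work surface at z = 0. Lengths are in m, angles in rad, forces in N, time in s.
With the tool pointing down it reaches from about 0.35 to 0.775 m from the base axis. Payload 7.3 kg.
Tool frame: the origin (TCP) lies at the very end of the fingers, on their centre line; the grasp point (between the pads) lies 19 mm behind it; z points along the fingers, y is the line along which they close (so a half turn about z gives the same grasp; the last joint's range is limited). The gripper opens to 92 mm and grips with 3 to 60 N. Pads are 19 mm wide; open, the fingers measure 130 mm over their backs; the gripper's body (75 mm by 190 mm) begins 47 mm behind the grasp point.
Start: joints at [1.171, 0.342, 1.524, -0, 1.275, -0.146], TCP at [0.132, 0.508, 0.227] pointing down, gripper open.
Joint ranges: [-2.53, 2.53], [-0.77, 2.02], [0.04, 2.7], [-1, 4.14], [0.28, 2.66], [-3.11, 3.11]. Speed limits (rad/s): [2.57, 2.57, 3.14, 3.14, 3.14, 3.14].

## Interface

Orientations are given as [roll, pitch, yaw] about the fixed x, y, z axes, in that order (R = Rz(yaw) Ry(pitch) Rx(roll)).
In Python, from cell import robot gives the robot as it stands.
- The arm moves only by the tool apply_moves, never from a script. Its argument "motion" is text: rows parted by semicolons, each of 7 numbers parted by spaces: the opening in per cent of the stroke, from 0 (shut) to 100 (fully open), then the shift along the tool's x, y, z in cm, then the turn, a rotation vector about the tool's x, y, z in rad. A call has 1 to 20 rows; each row shifts and turns the commanded pose from where the row before left it, along the tool's axes as they then stand; what a row does not reach is not made up. A row lasts 1/8 s, in which the tool goes at most 62.5 mm and 10.7 degrees, less where a joint would pass 70% of its speed; a pose out of reach is approached as far as the arm can. A call with a gripper value outside its range is refused whole. The fingers move at their own pace and stop on an object; "force" is the grip in N (left out, the last holds). Time passes only in rows, so rows that do not move let the fingers close. It gives the time, the measured TCP pose, the force, the opening and the grip force at its end, in the units of the state.
- robot.observe(): the state, without advancing time (a new reading comes with each control period).
- robot.read_camera(name): name is "scene" or "top"; returns a dict with "img" (384x512x3 uint8, red, green, blue), "fovy" (degrees; the focal length in pixels is half the picture's height over the tangent of half this angle, whatever the lens; pixels are square), "cx", "cy" (the principal point, pixels), "R" (3x3) and "t" (3): a world point X has camera coordinates R X + t. Camera axes: x right, y down, z forward; pixel columns grow to the right and rows downward; lengths in m; the calibration is good to about 2 mm. A picture is of the moment at which its call begins. There is no depth.
- robot.hand_in(): hands the job in; it is judged then, once.
Trained networks look in a picture, given as the dict that the camera call returned (one of the last four; its "shot" number tells which), for a name from the list of things; names that differ only in an ending like _2 or _b are one class to them, and where a whole thing is asked for, a point or a joint stands for the part that bears it (a point fixed in the world has none). Each returns a list of dicts, best first, with "score" (0 to 1); they miss things now and then, are a little off and sometimes report something else, mostly with a low value. They report only what shows in the picture. A call takes as long as a camera call.
- robot.search_frame(target, picture): "centre" ([x, y, z] in m, in world coordinates, good to about 4 mm: the middle of the surface that is visible of it).
- robot.trace(target, picture): "pixels" (384x512 bool, what is visible of it).
The state is a dict: "time": time; "qpos": joint angles; "qvel": joint speeds; "joint_efforts": joint torques, N m; "tool_pos": TCP position; "tool_rot": TCP orientation; "contact_force": force on the tool from outside, world axes, zero at the start; "torque": the same for the moment, N m; "opening": finger opening in m; "grip_force": force on a finger pad.
Only numpy, scipy, OpenCV 4.12 (cv2) and the standard library are available. Lean on these libraries where they do the work, as an engineer would, in place of code of your own. Each camera call takes 0.05 s, during which the arm holds its last target. There are 200 camera calls.

## Task

The board carrier has been left skewed on the test fixture, its front riding on top of the two dowel pins. Without forcing it, nudge it back against the blue stop rail and along the rail, left or right as needed, until both its holes drop over the pins and it lies flat on the bed; then swing the red clamp round square over its front edge to lock it. Leave the other things on the desk where they are.

Things in the scene. Friction and masses are not known exactly. Their poses are not given: they have to be found in the camera images.
- fixture: fixed aluminium test fixture; the flat bed is 26 mm above the desk. Origin on the desk under the middle of the seated carrier; x points to the back (stop rail), y left, z up. Base spans x -116..84, y -115..115 mm. Place and yaw differ from run to run.
- rail (a point): blue stop rail at the back, 200 mm long along y, 14 mm high over the bed; this point is the middle of its front face at bed height, x +60.7, y 0 mm in the fixture's frame
- pin_left (a point): left steel dowel pin, x -45, y +55 mm in the fixture's frame; this point is on its axis at bed height. 8 mm diameter, 11 mm tall over the bed, the top 3 mm tapered to a bullet nose. Axes as the fixture's
- pin_right (a point): right dowel pin, the same, at x -45, y -55 mm in the fixture's frame
- carrier: loose flat grey plate 120 (x) x 170 (y) x 8 mm, about 0.36 kg, green circuit board in its middle (parts up to 11 mm above the plate within x +-28, y +-38 mm). Too wide to grip from above: push its edges. Origin: centre of the underside; axes as the fixture's when seated. Seated it has 1.5 mm play round x 0, y 0, z 26 mm in the fixture's frame, back edge 0.7 mm from the rail
- carrier_front (a point): middle of the carrier's front edge, half-way up it. At the start it lies 8 to 18 mm too far forward, up to 20 mm left or right, turned up to 0.1 rad; back edge on the bed, front raised about 11 mm on the pins. It slides there under 2 to 5 N and drops by its own weight when pushed slowly (10 to 15 mm/s) with the holes over the pins
- hole_left (a point): round through hole, 11 mm diameter, brass bush, at x -45, y +55 mm in the carrier's frame; this point is its centre on the underside. Belongs on pin_left
- hole_right (a point): slotted through hole, 11 mm (x) by 15 mm (y), at x -45, y -55 mm in the carrier's frame; this point is its centre on the underside. Belongs on pin_right
- clamp (a joint): red swing clamp in front of the carrier: flat bar, 58 mm long overall. 0 rad = closed, bar along the fixture's +x over the carrier's front edge; seen from above it grows anticlockwise as the bar swings off to the left and round to the robot's side (starts at 2.45 to 3.05; stops at -0.05 and 3.2). Stays where it is left; about 1 N at the knob moves it
- clamp_pivot (a point): the clamp's upright pivot axis, x -94, y 0 mm in the fixture's frame, at mid-thickness of the bar, 38.5 mm above the desk. The bar is 16 mm wide, 6 mm thick, its end 48 mm from the pivot; its underside is 9.5 mm above the bed, so it passes over the carrier (8 mm) only when that is fully seated
- clamp_knob (a point): middle of the clamp's upright round black knob, 14 mm diameter, 38 mm from the pivot along the bar; the knob stands from 44 to 62.5 mm above the desk, this point at 53.5 mm. It spins freely on its spindle, so a grip on it need not turn with the bar
- multimeter: yellow pocket multimeter, 118 x 68 x 40 mm; a bystander, to be left alone. Origin at its underside
- alcohol_bottle: white squeeze bottle with a red nozzle, 50 mm across, 160 mm tall; a bystander, to be left alone. Origin at its underside
- solder_spool: spool of solder wire, 60 mm across, 35 mm tall; a bystander, to be left alone. Origin at its underside
- paste_syringe: paste syringe with an orange tip, 106 mm long, 23 mm across, lying on the left; a bystander, to be left alone. Origin at its underside

How it is judged:
On the way, in this order (a step that is already met when the one before it is completed fails the run):
1. the carrier has dropped over both pins and lies flat on the bed, the clamp still being open (z of hole_left in the frame of pin_left below 0.0025 m and z of hole_right in the frame of pin_right below 0.0025 m and horizontal distance between hole_left and pin_left below 0.004 m and horizontal distance between hole_right and pin_right below 0.007 m and angle between carrier's own z axis and vertical below 0.03 rad and value of joint clamp above 0.6 rad), for 0.2 s.
2. the clamp is swung over the carrier's front edge (z of hole_left in the frame of pin_left below 0.0025 m and z of hole_right in the frame of pin_right below 0.0025 m and horizontal distance between hole_left and pin_left below 0.004 m and horizontal distance between hole_right and pin_right below 0.007 m and angle between carrier's own z axis and vertical below 0.03 rad and value of joint clamp below 0.2 rad), for 0.2 s.
At the end, for the whole second after the job is handed in: The carrier rests flat on the fixture's bed (both holes within 2.5 mm of bed height, tilt under 0.03 rad) with both holes over their pins (round hole within 4 mm, slot within 7 mm of the pin's axis), the clamp is within 0.2 rad of closed over its front edge, and the carrier is still (all of step 2 and linear speed of carrier below 0.02 m/s); the robot touches nothing.
It fails at once if the carrier is forced: the fingers push on it with more than 40 N (contact force between the fingers and carrier above 40 N).
It fails at once if a bystander is pushed more than 40 mm out of its place (distance of any of multimeter, alcohol_bottle, solder_spool, paste_syringe from where it was at the start of the episode above 0.04 m).
It also fails if it takes over 67 s, if anything falls off the work surface, if the arm or the gripper's body presses on something with over 40 N, if the wrist force passes 120 N, or if a joint passes its speed limit or range.

## Working session

There is one attempt and no reset: what is moved stays moved. The work goes in short steps, Python scripts to look and compute and a tool call to move; the robot and the scene stay as the last step left them, time stands still between calls to the robot, and variables do not carry over. Pictures are saved under pics/ and viewed, at most 10 in all, crops included, and the job is handed in when it is done.

Besides the shell and the picture viewer there is one more tool, called after ">>>" as a command line: name --argument value ..., lists and objects as JSON in quotes. apply_moves: Moves the arm, as the interface text tells. Its arguments: {"type":"object","properties":{"motion":{"type":"string"},"force":{"type":"number"}},"required":["motion"]}

```bash
ls; mkdir -p pics
cat > h.py <<'E'
import numpy as np, cv2
from cell import robot
def K(p):
    f=p["img"].shape[0]/2/np.tan(np.radians(p["fovy"])/2); return f,p["cx"],p["cy"]
def ray(p,u,v,z):
    f,cx,cy=K(p); R=np.array(p["R"]);t=np.array(p["t"]); c=-R.T@t
    d=R.T@np.array([(u-cx)/f,(v-cy)/f,1]); return c+d*(z-c[2])/d[2]
def proj(p,X):
    f,cx,cy=K(p); q=np.array(p["R"])@np.array(X)+np.array(p["t"]); return f*q[0]/q[2]+cx,f*q[1]/q[2]+cy
def save(p,n,crop=None,s=1):
    im=p["img"][:,:,::-1]
    if crop: im=im[crop[1]:crop[3],crop[0]:crop[2]]
    cv2.imwrite("pics/"+n,cv2.resize(im,None,fx=s,fy=s,interpolation=cv2.INTER_CUBIC))
E
python3 - <<'E'
from h import *
for n in ("top","scene"):
    p=robot.read_camera(n); save(p,n+"0.png",s=1.5)
    print(n,p["fovy"],np.round(-np.array(p["R"]).T@p["t"],3))
    for k in ["fixture","rail","pin_left","pin_right","carrier","carrier_front","hole_left","hole_right","clamp","clamp_pivot","clamp_knob","multimeter","alcohol_bottle","solder_spool","paste_syringe"]:
        try: print(k,[(np.round(d["centre"],3).tolist(),round(d["score"],2)) for d in robot.search_frame(k,p)[:2]])
        except Exception as e: print(k,e)
print(robot.observe())
E
```

```text
pics
top 45.159472098273184 [0.344 0.103 1.401]
fixture [([0.558, 0.07, 0.028], 0.91), ([0.583, 0.042, 0.042], 0.21)]
rail [([0.557, 0.073, 0.024], 0.57)]
pin_left [([0.554, 0.069, 0.024], 0.86)]
pin_right [([0.552, 0.075, 0.025], 0.68)]
carrier [([0.583, 0.041, 0.044], 0.88), ([0.545, 0.425, 0.02], 0.53)]
carrier_front [([0.585, 0.037, 0.042], 0.56)]
hole_left [([0.588, 0.044, 0.043], 0.84)]
hole_right [([0.583, 0.039, 0.039], 0.92)]
clamp []
clamp_pivot [([0.553, 0.071, 0.026], 0.59), ([0.583, 0.04, 0.044], 0.55)]
clamp_knob [([0.48, 0.058, 0.042], 0.46)]
multimeter [([0.601, -0.231, 0.029], 0.72)]
alcohol_bottle [([0.703, -0.215, 0.092], 0.58), ([0.557, 0.069, 0.028], 0.58)]
solder_spool [([0.477, -0.212, 0.035], 0.79)]
paste_syringe [([0.541, 0.426, 0.023], 0.55), ([0.483, 0.054, 0.036], 0.35)]
scene 53.833571753769384 [1.099 0.507 0.821]
fixture [([0.626, 0.106, 0.032], 0.72)]
rail [([0.626, 0.105, 0.025], 0.67)]
pin_left [([0.63, 0.104, 0.029], 0.61)]
pin_right [([0.627, 0.101, 0.024], 0.7)]
carrier [([0.589, 0.048, 0.042], 0.8), ([0.566, 0.437, 0.016], 0.67)]
carrier_front [([
[... 541 characters left out ...]

{'time': 1.6, 'qpos': array([ 1.17097238e+00,  3.42025362e-01,  1.52411282e+00,  2.25626433e-07,
        1.27543324e+00, -1.46004390e-01]), 'qvel': array([ 8.67123640e-04, -4.13214226e-05,  1.12583718e-03, -1.43591387e-03,
       -4.08626726e-04,  1.23158505e-03]), 'joint_efforts': array([ 2.26206857e-04, -4.31122935e+01, -2.44475216e+01,  7.17847771e-02,
        4.83763393e-02, -2.01553513e-05]), 'tool_pos': array([0.13181069, 0.50818664, 0.22672285]), 'tool_rot': array([3.14157162e+00, 2.87460189e-06, 2.88777303e+00]), 'contact_force': array([-0.02990007, -0.51415343, -0.15690285]), 'torque': array([ 0.04703483, -0.0208083 ,  0.02057134]), 'grip_force': 0.0, 'opening': 0.0918470135680231}
```

View images.

View pics/top0.png

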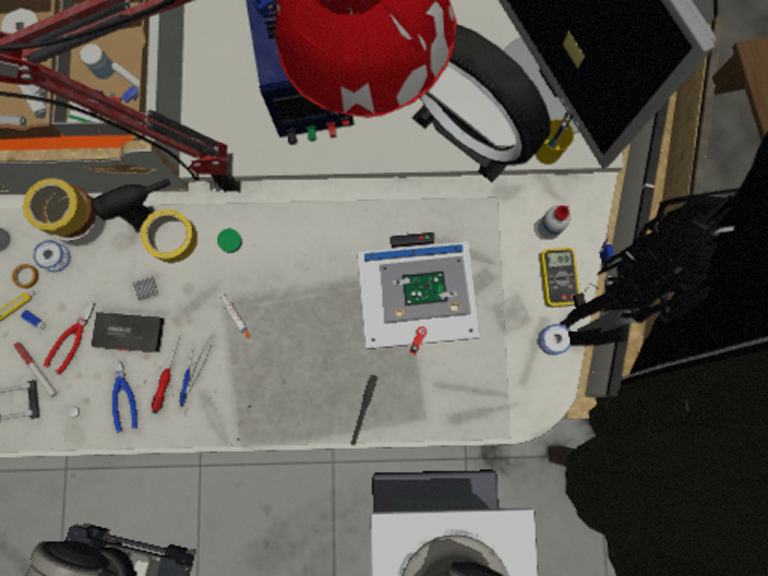

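View pics/scene0.png

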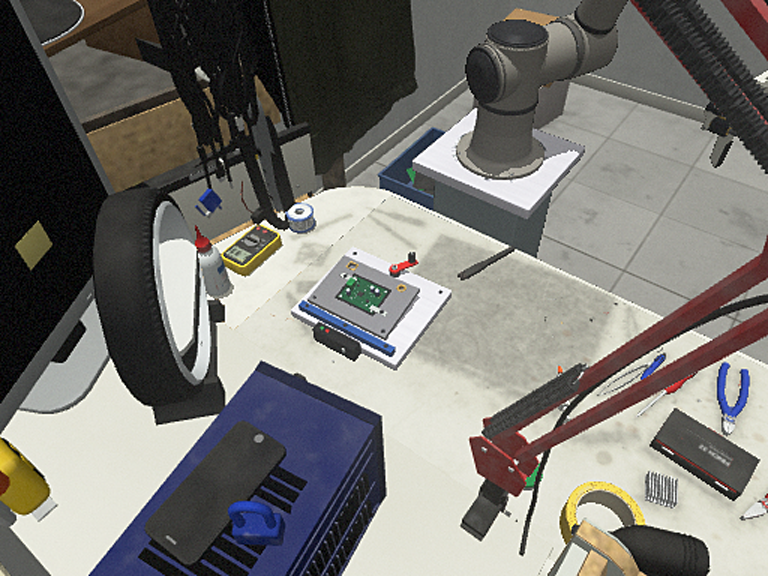

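Run:
```python
from h import *
p=robot.read_camera("top"); q=robot.read_camera("scene")
a=cv2.resize(p["img"][150:246,230:330,::-1],None,fx=6,fy=6,interpolation=cv2.INTER_CUBIC)
cv2.imwrite("pics/top1.png",a)
save(q,"scene1.png",(185,155,310,255),6)
np.save("p.npy",p,allow_pickle=True);np.save("q.npy",q,allow_pickle=True)
im=p["img"].astype(int)
def rect(mask,z,name):
    n,l,s,c=cv2.connectedComponentsWithStats(mask.astype(np.uint8)); i=1+np.argmax(s[1:,4])
    ys,xs=np.where(l==i)
    W=np.array([ray(p,u,v,z)[:2] for u,v in zip(xs,ys)],np.float32)
    r=cv2.minAreaRect(W); print(name,len(xs),np.round(cv2.boxPoints(r),4).tolist(),np.round(W.mean(0),4))
roi=np.zeros(im.shape[:2],bool); roi[150:246,230:330]=1
r,g,b=im[...,0],im[...,1],im[...,2]
rect(roi&(b>r+40)&(b>g+15),.040,"rail")
rect(roi&(r>g+60)&(r>b+60),.0415,"clamp")
for k in ["fixture","carrier","clamp"]:
    for pic,n in((p,"top"),(q,"scene")):
        for d in robot.trace(k,pic)[:1]:
            m=d["pixels"];print(k,n,d["score"],m.sum()); np.save(f"m_{k}_{n}.npy",m)
            if n=="top": rect(m,{"fixture":.026,"carrier":.039,"clamp":.0415}[k],k)
```

```text
rail 277 [[0.6455000042915344, 0.15919999778270721], [0.6599000096321106, -0.03799999877810478], [0.6732000112533569, -0.03700000047683716], [0.6589000225067139, 0.16019999980926514]] [0.6594 0.0614]
clamp 64 [[0.46639999747276306, 0.056699998676776886], [0.5016000270843506, 0.03790000081062317], [0.5102999806404114, 0.05420000106096268], [0.47519999742507935, 0.0729999989271164]] [0.4872 0.0549]
fixture top 0.78 2808
fixture 2808 [[0.45399999618530273, 0.16099999845027924], [0.4683000147342682, -0.06719999760389328], [0.7075999975204468, -0.05220000073313713], [0.6934000253677368, 0.17599999904632568]] [0.5724 0.0666]
fixture scene 0.94 2896
carrier top 0.87 2240
carrier 2240 [[0.5148000121116638, 0.1225999966263771], [0.5307999849319458, -0.04989999905228615], [0.6514999866485596, -0.03869999945163727], [0.6353999972343445, 0.13379999995231628]] [0.5829 0.0414]
carrier scene 0.92 2360
clamp top 0.45 114
clamp 114 [[0.45170000195503235, 0.057100001722574234], [0.5041000247001648, 0.0364999994635582], [0.5113000273704529, 0.05480000004172325], [0.45899999141693115, 0.07540000230073929]] [0.4825 0.0561]
```

View pics/top1.png

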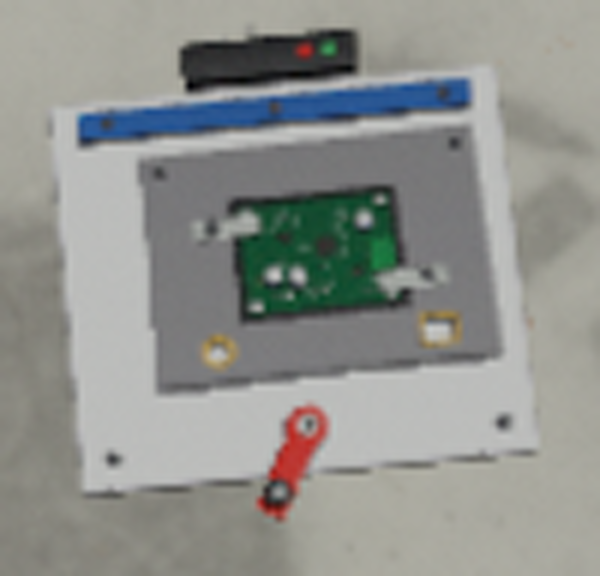

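View pics/scene1.png

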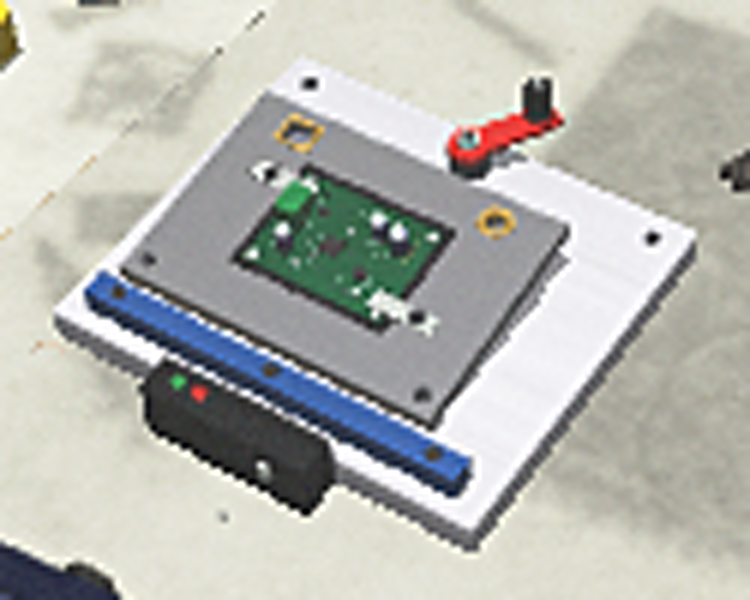

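```bash
cat > fit.py <<'E'
from h import *
from scipy.optimize import least_squares
p=np.load("p.npy",allow_pickle=True).item();q=np.load("q.npy",allow_pickle=True).item()
T=lambda u,v:((u-2.5)/6+230,(v-2.5)/6+150)
S=lambda u,v:((u-2.5)/6+185,(v-2.5)/6+155)
FX=[((-116,115,26),T(84,493),S(697,235)),((-116,-115,26),T(540,450),S(300,58)),((84,115,26),T(55,110),S(475,535)),((84,-115,26),T(493,65),S(57,320)),
 ((-94,0,42),T(308,424),S(470,140))]
CA=[((60,85,8),T(138,158),S(435,415)),((60,-85,8),T(472,127),S(125,268)),((-60,-85,8),T(503,355),S(268,95)),((-60,85,8),T(158,392),S(570,230)),((-45,55,8),T(219,351),S(497,222)),((-45,-55,8),T(440,328),S(300,132))]
def tf(s,X,tilt):
    X=np.array(X)/1000.
    if tilt: # rot about back edge, front raised
        a=s[3]; dx=X[0]-.06; X=np.array([.06+dx*np.cos(a)+X[2]*np.sin(a),X[1],.026-dx*np.sin(a)+X[2]*np.cos(a)])
    c,n=np.cos(s[2]),np.sin(s[2]); return np.array([s[0]+c*X[0]-n*X[1],s[1]+n*X[0]+c*X[1],X[2]])
def fit(L,cams,tilt):
    def res(s):
        o=[]
        for X,a,b in L:
            W=tf(s,X,tilt)
            if 0 in cams:o+=list(np.subtract(proj(p,W),a))
            if 1 in cams:o+=list(np.subtract(proj(q,W),b))
        return o
    r=least_squares(res,[.57,.06,.08]+([.11] if tilt else [])); return r.x,np.sqrt(np.mean(r.fun**2))
for cams in ((0,),(1,),(0,1)):
    f,e=fit(FX,cams,False);c,e2=fit(CA,cams,True)
    R=np.array([[np.cos(f[2]),np.sin(f[2])],[-np.sin(f[2]),np.cos(f[2])]])
    print(cams,np.round(f,4),round(e,2),np.round(c,4),round(e2,2),"rel mm",np.round(R@(c[:2]-f[:2])*1000,1),round(c[2]-f[2],4))
print("knob", [ (np.round(ray(p,*T(277,492),.0625),4)), np.round(ray(q,*S(540,80),.0625),4)])
E
python3 fit.py
```

```text
(0,) [0.5919 0.0554 0.0719] 0.58 [0.5822 0.0417 0.0773 0.1254] 0.29 rel mm [-10.6 -13.1] 0.0054
(1,) [0.5921 0.0572 0.0817] 0.62 [0.5795 0.0398 0.0928 0.0817] 0.4 rel mm [-13.9 -16.3] 0.0112
(0, 1) [0.5919 0.0563 0.0768] 0.64 [0.5817 0.0416 0.082  0.1207] 0.46 rel mm [-11.3 -13.9] 0.0052
knob [array([0.4642, 0.0663, 0.0625]), array([0.4589, 0.0628, 0.0625])]
```

```bash
cat > go.py <<'E'
from h import *
import sys
from scipy.spatial.transform import Rotation as Ro
F=np.array([.5919,.0563]); Y=.0755
def fix(X): # world->fixture mm
    c,s=np.cos(Y),np.sin(Y); d=np.array(X[:2])-F; return np.array([c*d[0]+s*d[1],-s*d[0]+c*d[1],X[2]])*1000
def where():
    o=robot.observe(); print("t",round(o["time"],2),"tcp fix mm",np.round(fix(o["tool_pos"]),1),"yaw rel",round((o["tool_rot"][2]-Y-np.pi+np.pi)%(2*np.pi)-np.pi,4),"rot",np.round(o["tool_rot"],3),"F",np.round(o["contact_force"],1),round(o["opening"]*1000,1)); return o
o=where()
if len(sys.argv)>3:
    t=np.array(list(map(float,sys.argv[1:4]))); d=(t-fix(o["tool_pos"]))/10
    print("fixture-aligned tool shift cm (x,y,z):",np.round([-d[0],d[1],-d[2]],2))
E
python3 go.py -97 -14 120
```

```text
t 2.0 tcp fix mm [-424.7  485.3  226.7] yaw rel -0.3293 rot [3.142 0.    2.888] F [-0.2 -0.5  0.3] 91.9
fixture-aligned tool shift cm (x,y,z): [-32.77 -49.93  10.67]
```

>>> apply_moves --motion "100 0 0 0 0 0 -0.165; 100 0 0 0 0 0 -0.164; 100 -2.34 -3.57 0.76 0 0 0; 100 -2.34 -3.57 0.76 0 0 0; 100 -2.34 -3.57 0.76 0 0 0; 100 -2.34 -3.57 0.76 0 0 0; 100 -2.34 -3.57 0.76 0 0 0; 100 -2.34 -3.57 0.76 0 0 0; 100 -2.34 -3.57 0.76 0 0 0; 100 -2.34 -3.57 0.76 0 0 0; 100 -2.34 -3.57 0.76 0 0 0; 100 -2.34 -3.57 0.76 0 0 0; 100 -2.34 -3.57 0.76 0 0 0; 100 -2.34 -3.57 0.76 0 0 0; 100 -2.34 -3.57 0.76 0 0 0; 100 -2.34 -3.57 0.76 0 0 0; 100 0 0 0 0 0 0; 100 0 0 0 0 0 0"

```text
time: 4.25
tool_pos: [0.4955, 0.0347, 0.1202]
tool_rot: [3.141, -0.001, -3.067]
contact_force: [0.8, 0.2, -0.8]
opening: 0.0921
grip_force: 0.0
```

```bash
python3 go.py -97 -14 31
```

```text
t 4.25 tcp fix mm [-97.7 -14.2 120.2] yaw rel -0.0007 rot [ 3.141e+00 -1.000e-03 -3.067e+00] F [ 0.8  0.2 -0.8] 92.1
fixture-aligned tool shift cm (x,y,z): [-0.07  0.02  8.92]
```

>>> apply_moves --motion "100 0 0 3 0 0 0; 100 0 0 3 0 0 0; 100 0 0 2 0 0 0; 100 0 0 0.9 0 0 0; 100 0 0 0 0 0 0; 100 -0.3 0 0 0 0 0; 100 -0.3 0 0 0 0 0; 100 -0.3 0 0 0 0 0; 100 -0.2 0 0 0 0 0; 100 -0.15 0 0 0 0 0; 100 -0.15 0 0 0 0 0; 100 -0.15 0 0 0 0 0; 100 -0.15 0 0 0 0 0; 100 -0.15 0 0 0 0 0"

```text
time: 6.0
tool_pos: [0.5144, 0.0359, 0.0312]
tool_rot: [3.141, -0.0, -3.066]
contact_force: [-0.9, -0.8, 0.8]
opening: 0.0915
grip_force: 0.8
```

```bash
python3 go.py -69 -14 31; python3 -c "
from h import *
p=robot.read_camera('top'); save(p,'top2.png',(230,150,330,246),6)"
```

```text
t 6.0 tcp fix mm [-78.8 -14.5  31.2] yaw rel -0.0002 rot [ 3.141 -0.    -3.066] F [-0.9 -0.8  0.8] 91.5
fixture-aligned tool shift cm (x,y,z): [-0.98  0.05  0.02]
```

View pics/top2.png

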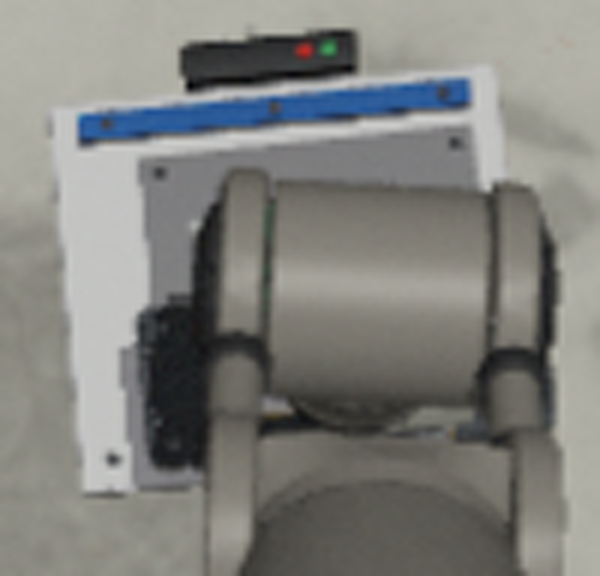

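The back edge still leaves a gap to the rail (around rows 150 vs 130 in the crop). I'll keep pushing slowly.

>>> apply_moves --motion "100 -0.15 0 0 0 0 0; 100 -0.15 0 0 0 0 0; 100 -0.15 0 0 0 0 0; 100 -0.15 0 0 0 0 0"

```text
time: 6.55
tool_pos: [0.5205, 0.0363, 0.0312]
tool_rot: [3.141, -0.0, -3.066]
contact_force: [-2.1, -0.2, -1.2]
opening: 0.0919
grip_force: 0.8
```

>>> apply_moves --motion "100 -0.15 0 0 0 0 0; 100 -0.15 0 0 0 0 0"

```text
time: 6.8
tool_pos: [0.5236, 0.0365, 0.0313]
tool_rot: [3.142, 0.0, -3.066]
contact_force: [-1.6, 0.5, -2.6]
opening: 0.0917
grip_force: 0.8
```

```bash
python3 go.py -69 -14 31; python3 -c "
from h import *
p=robot.read_camera('scene'); save(p,'scene2.png',(185,155,310,255),6)"
```

```text
t 6.8 tcp fix mm [-69.6 -14.6  31.3] yaw rel -0.0003 rot [ 3.142  0.    -3.066] F [-1.6  0.5 -2.6] 91.7
fixture-aligned tool shift cm (x,y,z): [-0.06  0.06  0.03]
```

View pics/scene2.png

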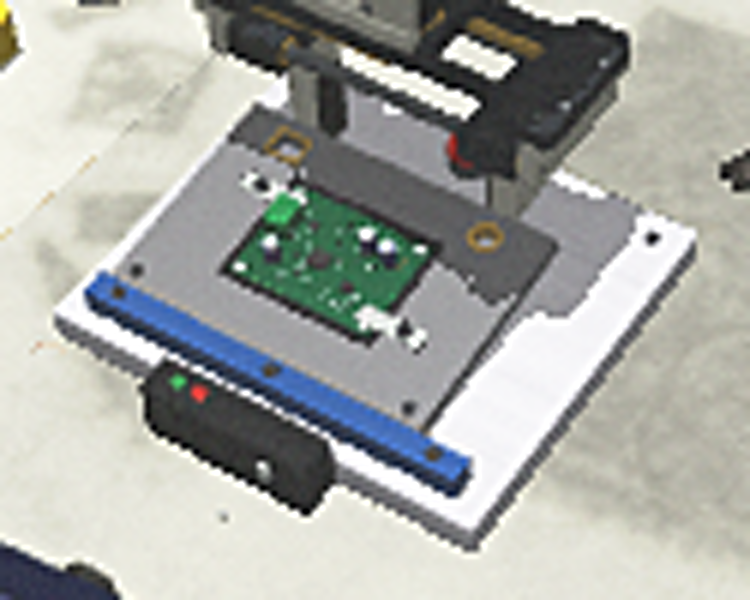

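The carrier's back edge is now nearly against the rail, parallel to it, and the front is still raised. I'll close the last gap until the force rises.

>>> apply_moves --motion "100 -0.1 0 0 0 0 0; 100 0 0 0 0 0 0"

```text
time: 7.1
tool_pos: [0.5242, 0.0366, 0.0313]
tool_rot: [3.141, -0.0, -3.066]
contact_force: [-2.9, -0.1, -0.5]
opening: 0.0918
grip_force: 1.2
```

>>> apply_moves --motion "100 -0.08 0 0 0 0 0; 100 0 0 0 0 0 0"

```text
time: 7.35
tool_pos: [0.5243, 0.0367, 0.0311]
tool_rot: [3.141, -0.002, -3.066]
contact_force: [-5.3, 0.0, 0.4]
opening: 0.0917
grip_force: 2.5
```

>>> apply_moves --motion "100 0.5 0 0 0 0 0; 100 0.7 0 0 0 0 0; 100 0 0 -3 0 0 0; 0 0 0 -3.5 0 0 0; 0 -2.2 -3 0 0 0 0; 0 -2.2 -3 0 0 0 0; 0 -2.2 -3 0 0 0 0; 0 -2.2 -2.5 0 0 0 0; 0 0 0 0 0 0 0; 0 0 0 0 0 0 0"

```text
time: 8.6
tool_pos: [0.609, -0.0719, 0.0961]
tool_rot: [3.141, -0.0, -3.067]
contact_force: [0.5, 0.1, 0.3]
opening: 0.0267
grip_force: 0.0
```

```bash
python3 go.py 6 -128 29.5
python3 - <<'E'
from h import *
import go
from go import fix
p=robot.read_camera('scene'); q=robot.read_camera('top')
print(fix(robot.search_frame("carrier",q)[0]["centre"]))
save(p,'scene3.png',(185,155,310,255),6)
E
```

```text
t 8.6 tcp fix mm [   7.4 -129.2   96.1] yaw rel -0.0004 rot [ 3.141 -0.    -3.067] F [0.5 0.1 0.3] 26.7
fixture-aligned tool shift cm (x,y,z): [0.14 0.12 6.66]
t 8.6 tcp fix mm [   7.4 -129.2   96.1] yaw rel -0.0004 rot [ 3.141 -0.    -3.067] F [0.5 0.1 0.3] 26.7
[-0.38709152  2.83728042 42.4       ]
```

View pics/scene3.png

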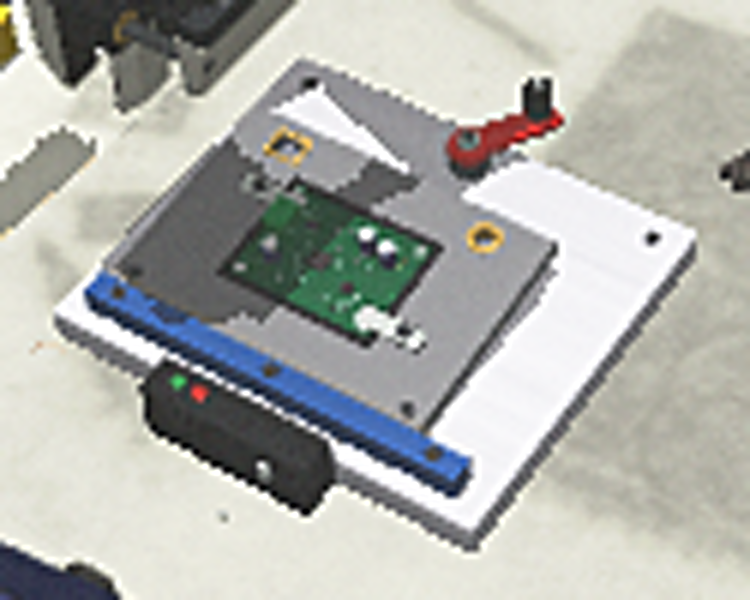

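The carrier is flush with the rail, still raised, holes at (490,236) and (288,147), about 14 mm too far right. Next is the side push to the left.

>>> apply_moves --motion "0 0.1 0 0 0 0 0; 0 0 0 0 0 0 0; 0 0 0 0 0 0 0; 0 0 0 3 0 0 0; 0 0 0 2.5 0 0 0; 0 0 0 1.15 0 0 0; 0 0 0 0 0 0 0; 0 0 0.3 0 0 0 0; 0 0 0.2 0 0 0 0; 0 0 0.15 0 0 0 0; 0 0 0.15 0 0 0 0"

```text
time: 10.12
tool_pos: [0.6082, -0.0643, 0.0301]
tool_rot: [-3.142, 0.0, -3.066]
contact_force: [0.2, -0.1, 0.3]
opening: 0.0004
grip_force: 0.0
```

```bash
python3 go.py 6 -104 29.5
```

```text
t 10.12 tcp fix mm [   7.2 -121.5   30.1] yaw rel -0.0001 rot [-3.142  0.    -3.066] F [ 0.2 -0.1  0.3] 0.4
fixture-aligned tool shift cm (x,y,z): [0.12 1.75 0.06]
```

>>> apply_moves --motion "0 0 0.15 0 0 0 0; 0 0 0.15 0 0 0 0; 0 -0.01 0.15 0 0 0 0; 0 -0.01 0.15 0 0 0 0; 0 -0.01 0.15 0 0 0 0"

```text
time: 10.75
tool_pos: [0.6078, -0.0568, 0.0298]
tool_rot: [3.142, 0.0, -3.066]
contact_force: [-0.1, -0.2, -0.1]
opening: 0.0002
grip_force: 0.0
```

>>> apply_moves --motion "0 -0.01 0.15 0 0 0 0; 0 -0.01 0.15 0 0 0 0; 0 -0.01 0.15 0 0 0 0"

```text
time: 11.12
tool_pos: [0.6078, -0.0529, 0.0299]
tool_rot: [-3.141, 0.0, -3.066]
contact_force: [-0.6, -4.6, 1.4]
opening: 0.0007
grip_force: 1.6
```

>>> apply_moves --motion "0 -0.01 0.13 0 0 0 0; 0 -0.01 0.13 0 0 0 0"

```text
time: 11.38
tool_pos: [0.6077, -0.05, 0.0298]
tool_rot: [-3.141, -0.0, -3.066]
contact_force: [-1.8, -5.5, 1.1]
opening: 0.0001
grip_force: 2.0
```

```bash
python3 go.py 6 -104 29.5;  python3 - <<'E'
from h import *
p=robot.read_camera('scene')
save(p,'scene4.png',(185,155,310,255),6)
E
```

```text
t 11.38 tcp fix mm [   7.7 -107.2   29.8] yaw rel -0.0003 rot [-3.141 -0.    -3.066] F [-1.8 -5.5  1.1] 0.1
fixture-aligned tool shift cm (x,y,z): [0.17 0.32 0.03]
```

View pics/scene4.png

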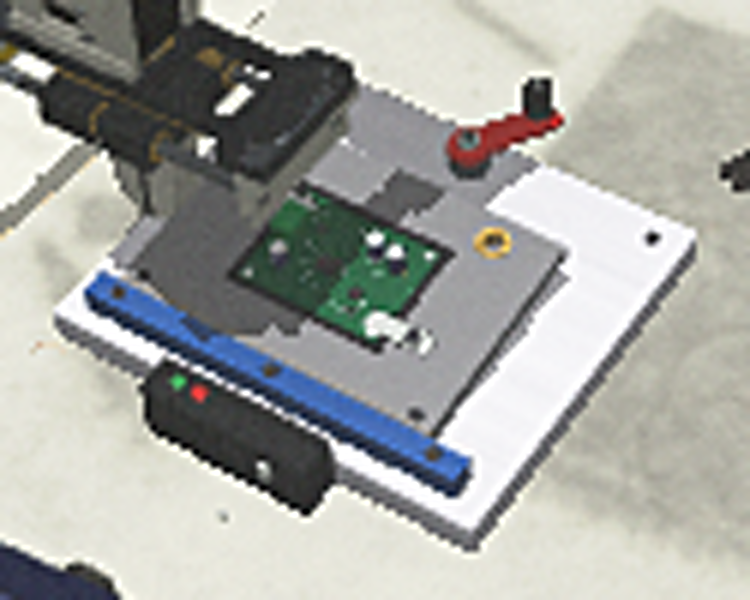

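The carrier has moved about 5 mm left; hole_left shows at (493,242) in the crop and the front is still raised. The contact force is only 5 N.

```bash
cat > hole.py <<'E'
from h import *
import go
p=robot.read_camera('scene')
c,s=np.cos(go.Y),np.sin(go.Y)
def W(x,y,z): return np.array([go.F[0]+(c*x-s*y)/1e3,go.F[1]+(s*x+c*y)/1e3,z/1e3])
u0,v0=proj(p,W(-45,55,45)); u0=int(u0);v0=int(v0)
im=p["img"].astype(int); r,g,b=im[...,0],im[...,1],im[...,2]
m=(r-b>45)&(g-b>15)
sub=np.zeros_like(m); sub[v0-12:v0+13,u0-14:u0+15]=1; m&=sub
ys,xs=np.where(m); print("n",len(xs),"px",xs.mean(),ys.mean(),"fix if raised 46",go.fix(ray(p,xs.mean(),ys.mean(),.046)).round(1),"if seated 34",go.fix(ray(p,xs.mean(),ys.mean(),.034)).round(1))
E
python3 hole.py
```

```text
t 11.43 tcp fix mm [   7.7 -107.    29.8] yaw rel -0.0003 rot [-3.141 -0.    -3.066] F [-0.8 -5.2  1.4] 0.5
n 20 px 266.65 194.9 fix if raised 46 [-44.7  44.   46. ] if seated 34 [-53.8  38.3  34. ]
```

>>> apply_moves --motion "0 -0.01 0.13 0 0 0 0; 0 -0.01 0.13 0 0 0 0"

```text
time: 11.72
tool_pos: [0.6076, -0.0474, 0.0298]
tool_rot: [-3.141, -0.0, -3.066]
contact_force: [-2.2, -4.8, 1.6]
opening: 0.0
grip_force: 2.2
```

```bash
python3 hole.py
```

```text
t 11.72 tcp fix mm [   7.8 -104.6   29.8] yaw rel -0.0002 rot [-3.141 -0.    -3.066] F [-2.2 -4.8  1.6] 0.0
n 21 px 267.2857142857143 195.14285714285714 fix if raised 46 [-44.9  45.9  46. ] if seated 34 [-53.9  40.3  34. ]
```

>>> apply_moves --motion "0 -0.01 0.15 0 0 0 0; 0 -0.01 0.15 0 0 0 0; 0 -0.01 0.15 0 0 0 0"

```text
time: 12.15
tool_pos: [0.6078, -0.042, 0.0297]
tool_rot: [3.14, 0.0, -3.067]
contact_force: [-0.1, -0.1, 1.2]
opening: 0.0005
grip_force: 0.0
```

```bash
python3 hole.py
```

```text
t 12.15 tcp fix mm [  8.4 -99.2  29.7] yaw rel -0.0006 rot [ 3.14   0.    -3.067] F [-0.1 -0.1  1.2] 0.5
n 20 px 268.8 196.35 fix if raised 46 [-43.3  51.8  46. ] if seated 34 [-52.3  46.2  34. ]
```

>>> apply_moves --motion "0 0 0.13 0 0 0 0; 0 0 0.13 0 0 0 0"

```text
time: 12.45
tool_pos: [0.6075, -0.0396, 0.0297]
tool_rot: [3.141, -0.0, -3.066]
contact_force: [0.3, 0.6, -0.5]
opening: 0.0006
grip_force: 0.0
```

```bash
python3 hole.py
```

```text
t 12.45 tcp fix mm [  8.3 -96.8  29.7] yaw rel -0.0003 rot [ 3.141 -0.    -3.066] F [ 0.3  0.6 -0.5] 0.6
n 19 px 269.42105263157896 198.31578947368422 fix if raised 46 [-38.1  57.   46. ] if seated 34 [-47.1  51.5  34. ]
```

```bash
python3 hole.py; python3 -c "
from h import *
p=robot.read_camera('scene'); save(p,'scene5.png',(185,155,310,255),6)"
```

```text
t 12.5 tcp fix mm [  8.3 -96.7  29.7] yaw rel -0.0001 rot [ 3.141 -0.    -3.066] F [-0.9  0.2  0.6] 0.8
n 19 px 269.42105263157896 198.31578947368422 fix if raised 46 [-38.1  57.   46. ] if seated 34 [-47.1  51.5  34. ]
```

View pics/scene5.png

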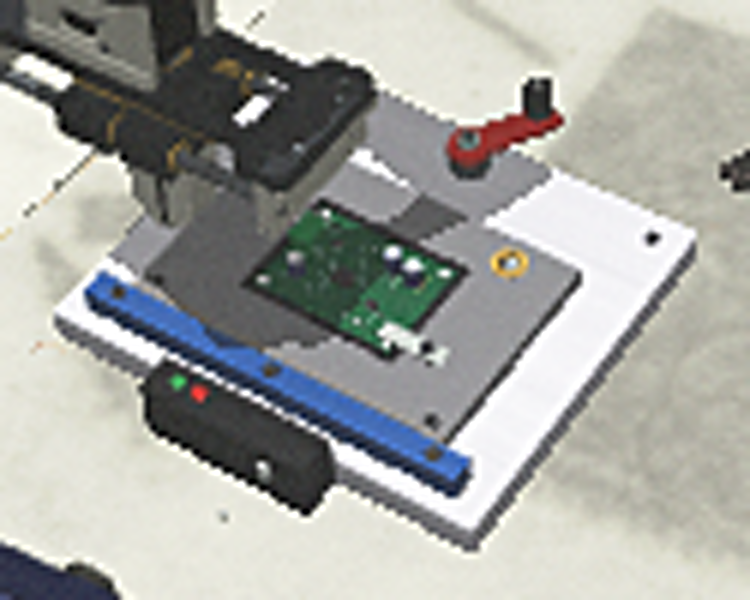

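The carrier's left edge now lies flat on the bed with no shadow gap, and the pin shows in hole_left at (510,262). It looks seated, so I'll back off and go to the knob.

>>> apply_moves --motion "0 0 -0.5 0 0 0 0; 0 0 -1 0 0 0 0; 0 0 0 -4 0 0 0; 0 0 0 -4 0 0 0; 50 2 0 0 0 0 0; 50 4 0 0 0 0 0; 50 4 0 0 0 0 0; 50 0 0 0 0 0 0"

```text
time: 13.6
tool_pos: [0.5065, -0.0631, 0.1099]
tool_rot: [3.141, -0.002, -3.068]
contact_force: [1.1, 0.6, 1.1]
opening: 0.0357
grip_force: 0.0
```

```bash
python3 go.py -127 18 110
cat > chk.py <<'E'
from h import *
import go
c,s=np.cos(go.Y),np.sin(go.Y)
def W(x,y,z): return np.array([go.F[0]+(c*x-s*y)/1e3,go.F[1]+(s*x+c*y)/1e3,z/1e3])
for n in("scene","top"):
    p=robot.read_camera(n); im=p["img"].astype(int); r,g,b=im[...,0],im[...,1],im[...,2]
    m=(r-b>40)&(g-b>12)
    for Yy in(55,-55):
        u0,v0=map(int,proj(p,W(-45,Yy,34))); sub=np.zeros_like(m); sub[v0-8:v0+9,u0-9:u0+10]=1
        ys,xs=np.where(m&sub)
        if len(xs): print(n,Yy,len(xs),"err px",np.round(np.array([xs.mean(),ys.mean()])-proj(p,W(-45,Yy,34)),1),go.fix(ray(p,xs.mean(),ys.mean(),.034)).round(1))
    for d in robot.search_frame("clamp_knob",p)[:2]: print("knob",go.fix(d["centre"]).round(1),d["score"])
    m=(np.maximum(r,0)-g>60)&(r-b>60); sub=np.zeros_like(m); u0,v0=map(int,proj(p,W(-105,0,41))); sub[v0-14:v0+15,u0-16:u0+17]=1
    ys,xs=np.where(m&sub); P=np.array([go.fix(ray(p,u,v,.0415))[:2] for u,v in zip(xs,ys)])
    if len(P): print("red",len(P),P.mean(0).round(1),P.min(0).round(0),P.max(0).round(0))
save(robot.read_camera("scene"),"x.png",(185,155,310,255),6)
E
python3 chk.py
```

```text
t 13.6 tcp fix mm [ -94.1 -112.6  109.9] yaw rel -0.0016 rot [ 3.141e+00 -2.000e-03 -3.068e+00] F [1.1 0.6 1.1] 35.7
fixture-aligned tool shift cm (x,y,z): [ 3.290e+00  1.306e+01 -1.000e-02]
t 13.6 tcp fix mm [ -94.1 -112.6  109.9] yaw rel -0.0016 rot [ 3.141e+00 -2.000e-03 -3.068e+00] F [1.1 0.6 1.1] 35.7
scene 55 19 err px [-0.7 -1. ] [-47.1  51.5  34. ]
scene -55 15 err px [-0.8 -1.4] [-48.4 -60.1  34. ]
knob [-111.9    9.2   39.9] 0.64
red 66 [-109.6    9.3] [-136.   -9.] [-85.  29.]
top 55 17 err px [ 0.5 -0.6] [-43.4  53.3  34. ]
knob [-109.8    8.1   40. ] 0.43
red 71 [-108.8    9.3] [-135.   -6.] [-86.  28.]
```

Run:
```python
from h import *
import go
q=np.load("q.npy",allow_pickle=True).item()
c,s=np.cos(go.Y),np.sin(go.Y)
def W(x,y,z): return np.array([go.F[0]+(c*x-s*y)/1e3,go.F[1]+(s*x+c*y)/1e3,z/1e3])
S=lambda X:np.round((np.array(proj(q,X))-[185,155])*6+2.5)
for n,a in dict(FL=(-60,85,34),FLup=(-60,85,47),BL=(60,85,34),FR=(-60,-85,34),FRup=(-60,-85,47),BR=(60,-85,34),holeL=(-45,55,34),holeLup=(-45,55,45),holeR=(-45,-55,34),holeRup=(-45,-55,45),baseFL=(-116,115,26),baseFR=(-116,-115,26)).items(): print(n,S(W(*a)))
```

```text
t 13.85 tcp fix mm [ -90.5 -112.7  109.9] yaw rel -0.0003 rot [-3.141e+00  1.000e-03 -3.066e+00] F [-0.6  0.4 -0.1] 45.8
FL [586. 273.]
FLup [587. 254.]
BL [445. 453.]
FR [284. 134.]
FRup [282. 115.]
BR [131. 295.]
holeL [513. 268.]
holeLup [513. 252.]
holeR [317. 177.]
holeRup [315. 161.]
baseFL [701. 233.]
baseFR [300.  56.]
```

View pics/x.png

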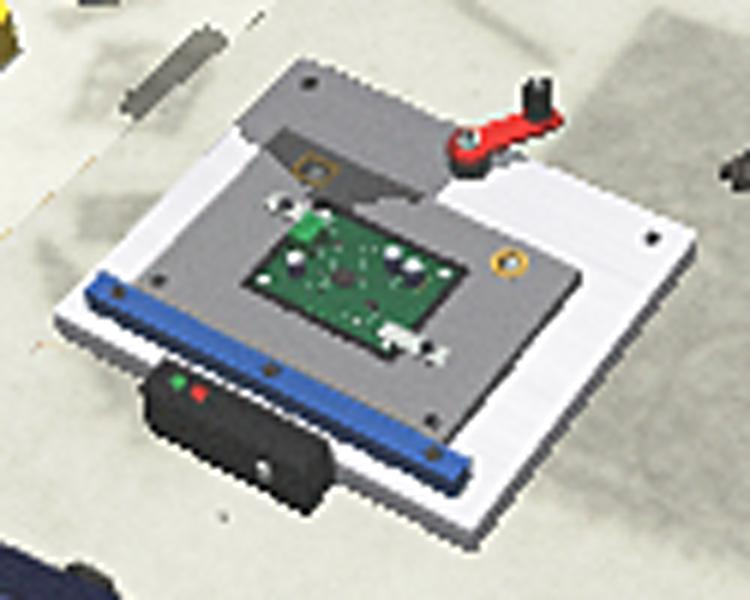

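The carrier is flat: FL corner (580,275) and FR corner (280,128) match the seated prediction, and the clamp is untouched with its knob at (537,95). Next is the clamp.

>>> apply_moves --motion "50 0.9 3.3 0 0 0 0; 50 0.9 3.3 0 0 0 0; 50 0.9 3.3 0 0 0 0; 50 0.9 3.3 0 0 0 0; 50 0 0 0 0 0 0; 50 0 0 0 0 0 0"

```text
time: 14.6
tool_pos: [0.464, 0.0662, 0.1098]
tool_rot: [-3.141, 0.001, -3.066]
contact_force: [0.4, -0.6, -0.4]
opening: 0.0461
grip_force: 0.0
```

```bash
python3 go.py -126.6 19.6 48
```

```text
t 14.6 tcp fix mm [-126.8   19.5  109.8] yaw rel 0.0004 rot [-3.141e+00  1.000e-03 -3.066e+00] F [ 0.4 -0.6 -0.4] 46.1
fixture-aligned tool shift cm (x,y,z): [-0.02  0.01  6.18]
```

>>> apply_moves --motion "50 0 0 3 0 0 0; 50 0 0 2.2 0 0 0; 50 0 0 1 0 0 0; 50 0 0 0 0 0 0; 0 0 0 0 0 0 0; 0 0 0 0 0 0 0; 0 0 0 0 0 0 0; 0 0 0 0 0 0 0; 0 0 0 0 0 0 0" --force 10

```text
time: 15.72
tool_pos: [0.4632, 0.0664, 0.048]
tool_rot: [3.141, 0.0, -3.066]
contact_force: [-1.0, 0.5, 2.2]
opening: 0.0133
grip_force: 10.0
```

Run:
```python
import go
from go import *
x=fix(o["tool_pos"]); d=x[:2]-[-94,0]; a0=np.arctan2(d[1],d[0]); r=np.hypot(*d); print(r,a0)
A=np.linspace(a0,0.0,25); r=np.linspace(r,38,25); P=np.c_[-94+r*np.cos(A),r*np.sin(A)]
D=np.diff(P,axis=0)/10
print("; ".join("%.2f %.2f"%(-a,b) for a,b in D))
```

```text
t 15.72 tcp fix mm [-127.5   19.8   48. ] yaw rel -0.0002 rot [ 3.141  0.    -3.066] F [-1.   0.5  2.2] 13.3
38.945299432179304 2.6076597993464814
-0.24 0.35; -0.27 0.32; -0.31 0.29; -0.34 0.25; -0.36 0.22; -0.38 0.18; -0.40 0.13; -0.41 0.09; -0.42 0.04; -0.42 -0.00; -0.42 -0.05; -0.41 -0.09; -0.39 -0.14; -0.38 -0.18; -0.36 -0.22; -0.33 -0.25; -0.30 -0.29; -0.27 -0.32; -0.23 -0.35; -0.19 -0.37; -0.15 -0.39; -0.11 -0.40; -0.06 -0.41; -0.02 -0.41
```

Gripped on the knob (13.3 mm). I'll follow the arc and check at half-way.

>>> apply_moves --motion "0 -0.24 0.35 0 0 0 0; 0 -0.27 0.32 0 0 0 0; 0 -0.31 0.29 0 0 0 0; 0 -0.34 0.25 0 0 0 0; 0 -0.36 0.22 0 0 0 0; 0 -0.38 0.18 0 0 0 0; 0 -0.40 0.13 0 0 0 0; 0 -0.41 0.09 0 0 0 0; 0 -0.42 0.04 0 0 0 0; 0 -0.42 0 0 0 0 0; 0 -0.42 -0.05 0 0 0 0; 0 -0.41 -0.09 0 0 0 0; 0 0 0 0 0 0 0"

```text
time: 17.35
tool_pos: [0.5067, 0.0871, 0.048]
tool_rot: [3.141, 0.002, -3.067]
contact_force: [2.1, 3.0, 3.5]
opening: 0.0135
grip_force: 10.0
```

Run:
```python
import go
from go import *
x=fix(o["tool_pos"]); d=x[:2]-[-94,0]; a0=np.arctan2(d[1],d[0]); r=np.hypot(*d); print(r,a0)
A=np.linspace(a0,0.0,13); r=np.linspace(r,38,13); P=np.c_[-94+r*np.cos(A),r*np.sin(A)]
D=np.diff(P,axis=0)/10
print("; ".join("%.2f %.2f"%(-a,b) for a,b in D))
```

```text
t 17.35 tcp fix mm [-82.7  37.1  48. ] yaw rel -0.0005 rot [ 3.141e+00  2.000e-03 -3.067e+00] F [2.1 3.  3.5] 13.5
38.82288404385949 1.2748781006385588
-0.38 -0.15; -0.37 -0.19; -0.34 -0.22; -0.32 -0.26; -0.29 -0.29; -0.25 -0.32; -0.22 -0.34; -0.18 -0.36; -0.14 -0.38; -0.10 -0.39; -0.06 -0.40; -0.01 -0.40
```

>>> apply_moves --motion "0 -0.38 -0.15 0 0 0 0; 0 -0.37 -0.19 0 0 0 0; 0 -0.34 -0.22 0 0 0 0; 0 -0.32 -0.26 0 0 0 0; 0 -0.29 -0.29 0 0 0 0; 0 -0.25 -0.32 0 0 0 0; 0 0 0 0 0 0 0"

```text
time: 18.23
tool_pos: [0.5274, 0.0738, 0.0481]
tool_rot: [-3.141, 0.003, -3.067]
contact_force: [4.8, 3.3, 3.4]
opening: 0.0131
grip_force: 10.0
```

>>> apply_moves --motion "0 -0.22 -0.34 0 0 0 0; 0 -0.18 -0.36 0 0 0 0; 0 -0.14 -0.38 0 0 0 0; 0 -0.10 -0.39 0 0 0 0; 0 -0.06 -0.40 0 0 0 0; 0 -0.01 -0.40 0 0 0 0; 0 0 0 0 0 0 0; 0 0 0 0 0 0 0"

```text
time: 19.23
tool_pos: [0.5355, 0.0514, 0.0481]
tool_rot: [-3.141, 0.002, -3.067]
contact_force: [5.4, -0.8, 4.1]
opening: 0.0135
grip_force: 10.0
```

```bash
python3 go.py -56 0 48
```

```text
t 19.23 tcp fix mm [-56.6  -0.7  48.1] yaw rel -0.0004 rot [-3.141e+00  2.000e-03 -3.067e+00] F [ 5.4 -0.8  4.1] 13.5
fixture-aligned tool shift cm (x,y,z): [-0.06  0.07  0.01]
```

Closed to about 0 rad. I'll release, rise and verify.

>>> apply_moves --motion "40 0 0 0 0 0 0; 40 0 0 0 0 0 0; 40 0 0 0 0 0 0; 40 0 0 0 0 0 0; 40 0 0 -1 0 0 0; 40 0 0 -2 0 0 0; 40 0 0 -4 0 0 0; 40 0 0 -4 0 0 0; 40 4 0 -3 0 0 0; 40 5 0 0 0 0 0; 40 5 0 0 0 0 0; 40 0 0 0 0 0 0"

```text
time: 20.72
tool_pos: [0.3921, 0.0417, 0.1884]
tool_rot: [3.141, -0.001, -3.066]
contact_force: [-0.2, 1.3, 0.0]
opening: 0.0367
grip_force: 0.0
```

```bash
sed -i 's/W(-105,0,41)/W(-75,0,41)/' chk.py; python3 chk.py
```

```text
t 20.73 tcp fix mm [-200.4    0.5  188.4] yaw rel -0.0004 rot [ 3.141e+00 -1.000e-03 -3.066e+00] F [-0.2  1.3  0. ] 36.7
scene 55 19 err px [-0.7 -1. ] [-47.1  51.5  34. ]
scene -55 21 err px [-0.4 -1.2] [-48.4 -58.8  34. ]
knob [-60.9   1.6  40.4] 0.43
red 65 [-75.5  -0.5] [-104.  -11.] [-47.   8.]
top 55 17 err px [ 0.5 -0.6] [-43.4  53.3  34. ]
top -55 17 err px [ 0.6 -0.3] [-44.4 -56.9  34. ]
knob [-74.7   1.3  41.6] 0.57
red 72 [-79.1   0.4] [-102.   -9.] [-47.   9.]
```

```bash
python3 -c "
from cell import robot
print(robot.hand_in())"
```

```text
the job is handed in; nothing more can be done
None
```

The carrier is seated flat over both pins, as far as the camera shows, with the red clamp closed to about 0 rad over its front edge. The arm was clear when I handed the job in at about 21 s; the interface gave no verdict.

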